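Clamp the lino block with the coarse ring, then the fine knob

ROBOT

A 6-joint arm with a two-finger parallel gripper is mounted at the origin on the work surface. World frame = base frame: x ahead of the robot, y to its left, z up, the work surface at z = 0. Lengths are in m, angles in rad, forces in N, time in s.
With the tool pointing down it reaches from about 0.25 to 0.85 m from the base axis. Payload 12.5 kg.
Tool frame: the origin (TCP) lies on the centre line of the jaws, within the pads' length; the fingertips stand 11 mm ahead of it and the grasp point (between the pads) lies 8 mm behind it; z points along the fingers, x is the direction in which the jaws open and shut, and the axes are right-handed (so a half turn about z gives the same grasp; the last joint's range is limited). The gripper opens to 93 mm and grips with 3 to 60 N. Pads are 15 mm wide; open, the fingers measure 128 mm over their backs; the gripper's body (75 mm by 188 mm) begins 65 mm behind the grasp point.
Start: joints at [-1.427, 0.351, 1.652, -0, 1.139, -0.085], TCP at [0.125, -0.536, 0.23] pointing down, gripper open.
Joint ranges: [-2.75, 2.75], [-0.79, 2.1], [0.01, 2.65], [-1.57, 4.71], [0.07, 3.14], [-2.87, 2.87]. Speed limits (rad/s): [2.22, 2.22, 2.79, 3.14, 3.14, 3.14].

INTERFACE

Orientations are given as a rotation vector (axis times angle).
In Python, from bench import get_obs, grab_frame, camera_params, finish_job gives the robot as it stands.
- The arm moves only by the tool move_arm, never from a script. Its argument "targets" is a list of rows, each a list of 7 numbers: the turn, a rotation vector about the tool's x, y, z in degrees, then the shift along the tool's x, y, z in cm, then the finger opening in cm, from 0 to 9.3. A call has 1 to 12 rows; each row is the pose to reach, as a shift and turn from the pose commanded when the call began, along the tool's axes at that moment; what a row does not reach only later rows make up. A row lasts 1/10 s, in which the tool goes at most 50 mm and 8.59 degrees, less where a joint would pass 70% of its speed; a pose out of reach is approached as far as the arm can. A call with a gripper value outside its range is refused whole. The fingers move at their own pace and stop on an object; "grip_force" is the grip in N (left out, the last holds). Time passes only in rows, so rows that repeat a pose let the fingers close. It gives the time, the measured TCP pose, the force and the opening at its end, in the units of the state.
- get_obs(): the state, without advancing time (a new reading comes with each control period).
- grab_frame(name): name is "side" or "top" or "wrist"; returns the picture (480x640x3 uint8, red, green, blue); there is no depth.
- camera_params(name): a dict with "fx", "fy", "cx", "cy" (pixels), "dist" ([k1, k2, p1, p2, k3] as OpenCV has them; the pictures are not rectified), "camera_from_world" (4x4, takes a point from world to camera coordinates); the wrist camera has in their place "tool_from_camera" (4x4, takes a point from camera to tool coordinates, whose origin is the TCP and whose axes are the tool frame's). Camera axes: x right, y up, looking along -z (the intrinsics and any distortion apply to the point x, -y, -z); pixel columns grow to the right and rows downward; lengths in m; the calibration is good to about 2 mm. A picture is of the moment at which its call begins: read the wrist's pose just before it. camera_params takes no time and is no camera call.
- finish_job(): hands the job in, once; it reports no verdict.
The state is a dict: "t": time; "q": joint angles; "joint_velocities": joint speeds; "joint_torque": joint torques, N m; "eef_pos": TCP position; "eef_rot": TCP orientation; "contact_force": force on the tool from outside, world axes, zero at the start; "torque": the same for the moment, N m; "opening": finger opening in m.
Only numpy, scipy, OpenCV 4.12 (cv2) and the standard library are available. Lean on these libraries where they do the work, as an engineer would, in place of code of your own. Each camera call takes 0.05 s, during which the arm holds its last target. There are 200 camera calls.

TASK

Clamp the lino block in the bench hold-down. First turn the wide coarse ring clockwise until the foot just rests on the block (the dial needle has stirred, but has not passed the first single tick), and let go of the ring; then turn the small fine knob on top clockwise until the needle stands between the pair of long ticks, and leave everything alone. Go gently: the needle must never reach the steel pin, or the lino is dented, and the block, gravers and offcut must stay where they are.

Things in the scene. Friction and masses are not known exactly. Their poses are not given: they have to be found in the camera images.
- stand: grey steel bench hold-down, C-shaped, fixed. Origin on the bench under the vertical axis of its two coaxial knobs; z up; column on its +y side. Base plate 150 (x) by 260 (y from -70 to 190) by 15 mm. Overhead bar 50 mm wide, y from -35 to 175, underside at 97, top at 125 mm; the knobs stand on it, over the origin.
- coarse_grip (a point): on the knob axis at the height to grip the coarse ring: a wide knurled aluminium ring, 62 mm in diameter, 25 mm high, from 145 to 170 mm above the bench, staying at that height; this point is at 160 mm. Below it a hub 44 mm in diameter, 20 mm high. x and y turn with the ring.
- fine_grip (a point): on the knob axis at the height to grip the fine knob: a knurled steel knob above the ring, 24 mm in diameter, 28 mm high; this point is 17 mm above its underside and 11 mm below its top. The knob sinks with the coarse ring's drive (3.5 mm per rad): the point is 210 mm above the bench at coarse = 0, 196 to 201 mm when the foot rests on the block. x and y turn with the knob.
- coarse (a joint): angle of the coarse ring, rad; grows clockwise seen from above and lowers the foot 3.5 mm per rad. Stays where it is left (friction about 0.12 N m).
- fine (a joint): angle of the fine knob, rad; starts between 0 and 0.3, grows clockwise seen from above and lowers the foot 0.7 mm per rad. Independent of the ring. Stays where it is left (friction about 0.03 N m).
- needle (a joint): angle of the dial needle, rad: 0 at rest, grows clockwise from above. The foot hangs on a spring of 5 N/mm; the needle turns 1 rad per mm of its compression, so 0.2 rad per N on the block (0.7 rad per rad of fine knob, 3.5 rad per rad of coarse ring once the foot bears).
- needle_tip (a point): tip of the thin black needle, 34 mm from the dial's centre.
- foot: black rubber-faced round foot, 36 mm in diameter, on the knob axis; origin at the centre of its underside. Starts 4 to 13 mm above the block.
- block: loose wooden block 110 x 85 x 22 mm with a blue lino sheet 4 mm thick on it (26 mm in all), lying under the foot on a dark steel bed plate whose height differs each time (top 18 to 22 mm above the bench); origin at the centre of its underside.
- graver_a: graver: wooden mushroom handle 30 mm thick and steel shank, 107 mm long, lying on the bench along its x; origin under the butt end of the handle. Leave alone.
- graver_b: a second such graver. Leave alone.
- graver_c: a third such graver. Leave alone.
- offcut: loose wooden offcut 60 x 90 x 18 mm on the bench beside the stand; origin at the centre of its underside. Leave alone.
- dial (a point): centre of the round dial's face, facing up; dial 100 mm across, carried by the foot's spindle 100 mm to the +x side of the knob axis, 92 mm above the bench or up to 17 mm lower; axes as the stand's. Raised marks on its rim, by needle value (clockwise from above, 0 towards +y): short tick at 0, single short tick at 1.0, pair of long thick ticks at 1.75 and 2.25, round steel pin at 3.0.
Mind the look-alikes: they are no part of the job. Several things have the shape of the block; the one meant has the colours described above.

How it is judged:
By the outcome, as a careful person would: the job done as asked, in the order asked, and still so for the second after the job is handed in, with the robot touching nothing.
It also fails if it takes over 67 s, if anything falls off the work surface, if the arm or the gripper's body presses on something with over 40 N, if the wrist force passes 120 N, or if a joint passes its speed limit or range.

## Working session

There is one attempt and no reset: what is moved stays moved. The work goes in short steps, Python scripts to look and compute and a tool call to move; the robot and the scene stay as the last step left them, time stands still between calls to the robot, and variables do not carry over. Pictures are saved under pics/ and viewed, about 8 in all and at most 12, crops included, and the job is handed in when it is done.

Besides the shell and the picture viewer there is one more tool, called after ">>>" as name([rows], argument=value, ...), one row to a line, values as JSON. move_arm: Moves the arm, as the interface text tells. Its arguments: {"type":"object","properties":{"targets":{"type":"array"},"grip_force":{"type":"number"}},"required":["targets"]}

```bash
mkdir -p pics; cat > h.py <<'E'
import numpy as np, cv2
from bench import get_obs, grab_frame, camera_params, finish_job
from scipy.spatial.transform import Rotation as R
F=np.diag([1,-1,-1])
def cam(n):
    p=camera_params(n); K=np.array([[p['fx'],0,p['cx']],[0,p['fy'],p['cy']],[0,0,1]])
    if n=='wrist':
        o=get_obs(); T=np.eye(4); T[:3,:3]=R.from_rotvec(o['eef_rot']).as_matrix(); T[:3,3]=o['eef_pos']
        M=np.linalg.inv(T@np.array(p['tool_from_camera']))
    else: M=np.array(p['camera_from_world'])
    return K,np.array(p['dist'],float),M
def proj(c,P):
    K,d,M=c; P=np.atleast_2d(P)@M[:3,:3].T+M[:3,3]
    return cv2.projectPoints((P@F).reshape(-1,1,3),np.zeros(3),np.zeros(3),K,d)[0][:,0]
def ray(c,uv):
    K,d,M=c; u=cv2.undistortPoints(np.array([[uv]],float),K,d)[0,0]
    v=M[:3,:3].T@(F@np.array([u[0],u[1],1])); return -M[:3,:3].T@M[:3,3], v/np.linalg.norm(v)
def atz(c,uv,z):
    o,v=ray(c,uv); return o+v*(z-o[2])/v[2]
def tri(cu):
    A=0;b=0
    for c,uv in cu:
        o,v=ray(c,uv); Q=np.eye(3)-np.outer(v,v); A=A+Q; b=b+Q@o
    return np.linalg.solve(A,b)
def snap(n,f):
    im=grab_frame(n); cv2.imwrite('pics/'+f,im[:,:,::-1]); return im
E
python3 - <<'E'
from h import *
for n in('top','side','wrist'): snap(n,n+'0.png')
o=get_obs();print(o)
for n in('top','side'):
    K,d,M=cam(n);print(n,K[0,0],d,-M[:3,:3].T@M[:3,3],M[2,:3])
print(camera_params('wrist'))
E
```

```text
{'t': 0.15, 'q': array([-1.42663400e+00,  3.51121163e-01,  1.65222151e+00,  1.85006317e-05,
        1.13911169e+00, -8.45747119e-02]), 'joint_velocities': array([-0.00059111, -0.00091205, -0.00307352, -0.00060836, -0.00011368,
        0.00075988]), 'joint_torque': array([-1.75263617e-04, -4.97463477e+01, -2.85345519e+01,  6.98816031e-02,
        2.45261699e-02, -8.05953755e-05]), 'eef_pos': array([ 0.12472035, -0.53543242,  0.22924146]), 'eef_rot': array([-2.45995833e+00,  1.95305384e+00,  9.66920237e-04]), 'contact_force': array([0.26851105, 0.57759803, 0.25168509]), 'torque': array([ 0.02907699,  0.03103567, -0.01681524]), 'opening': 0.09292422209598356}
top 601.888296987134 [-0.17979666  0.          0.          0.          0.        ] [ 0.4047838  -0.0341244   1.31668498] [-0.17414484 -0.00217759  0.98471764]
side 493.09616684520284 [-0.06845129  0.          0.          0.          0.        ] [ 0.40770771 -0.70783663  0.69625249] [-0.19982893 -0.77025815  0.60561604]
{'fx': 341.66837024595884, 'fy': 341.66837024595884, 'cx': 318.09207006455034, 'cy': 240.4052934052631, 'dist': array([-0.03328178,  0.        ,  0.        ,  0.        ,  0.        ]), 'tool_from_camera': array([[ 9.99999893e-01,  3.54071843e-04, -2.97445139e-04,
         4.73537845e-04],
       [ 2.70967110e-04, -9.69888114e-01, -2.43550761e-01,
        -6.72321193e-02],
       [-3.74722971e-04,  2.43550655e-01, -9.69888106e-01,
        -1.54922956e-01],
       [ 0.00000000e+00,  0.00000000e+00,  0.00000000e+00,
         1.00000000e+00]])}
```

View pics/top0.png

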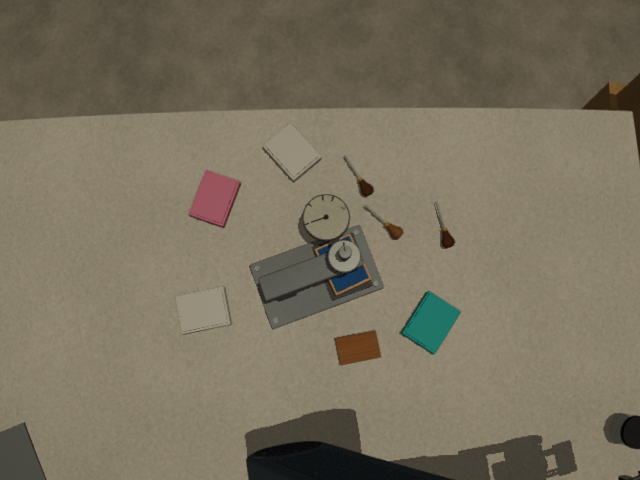

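View pics/side0.png

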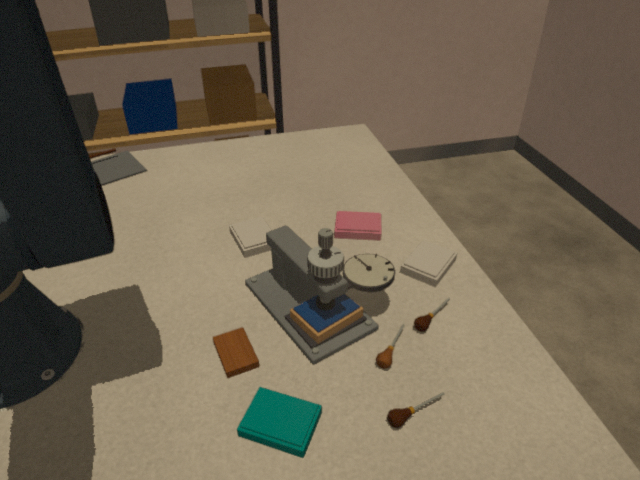

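The top view shows the knobs near (344,250) and the dial at (326,217). In the side view the fine knob is near (325,236) and the ring near (326,262). I'll enlarge both for measuring.

```bash
python3 - <<'E'
from h import *
a=cv2.imread('pics/top0.png')[180:310,240:400];b=cv2.imread('pics/side0.png')[215:365,240:400]
a=cv2.resize(a,None,fx=5,fy=5,interpolation=3)[:600,:] ;b=cv2.resize(b,None,fx=4,fy=4,interpolation=3)
a=cv2.resize(cv2.imread('pics/top0.png')[185:275,290:380],(400,400),interpolation=3)
b=cv2.resize(cv2.imread('pics/side0.png')[220:320,300:400],(400,400),interpolation=3)
cv2.imwrite('pics/c0.png',np.hstack([a,b]))
E
```

```text
(no output)
```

View pics/c0.png

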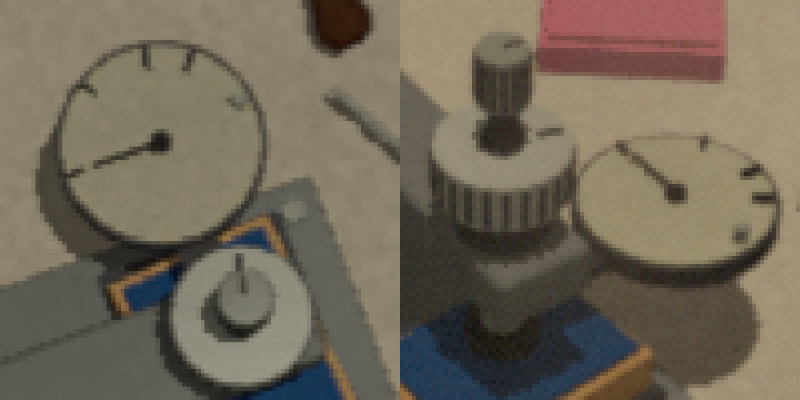

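The crops give these positions:

| Feature | Top view (px) | Side view (px) |
|---|---|---|
| Knob top | (345.3,250.3) | (325.8,230.8) |
| Ring-top centre | (344.5,255.4) | (326.2,255) |
| Dial centre | (326,217) | (369,268.2) |

The needle is at 0 and the marks are clear.

```bash
python3 - <<'E'
from h import *
t,s=cam('top'),cam('side')
for n,a,b in(('knobtop',(345.3,250.3),(325.8,230.8)),('ring',(344.5,255.4),(326.2,255)),('dial',(326,217),(369,268.2))):
    P=tri([(t,a),(s,b)]);print(n,P.round(4),proj(t,P).round(1),proj(s,P).round(1))
# ring & knob axis with known heights
for uv,z in(((345.3,250.3),.221),((344.5,255.4),.17),((326,217),.092)): print(atz(t,uv,z).round(4))
# bolts / base direction
print(R.from_rotvec(get_obs()['eef_rot']).as_matrix().round(3))
E
```

```text
knobtop [ 0.5811 -0.0757  0.2232] [[345.3 250.4]] [[325.9 230.8]]
ring [ 0.5806 -0.0761  0.1726] [[344.6 254.8]] [[325.6 255.1]]
dial [ 0.6737 -0.0422  0.0952] [[326.1 216.4]] [[368.4 268.3]]
[ 0.5816 -0.0758  0.221 ]
[ 0.5799 -0.0761  0.17  ]
[ 0.6732 -0.042   0.092 ]
[[ 0.227 -0.974 -0.   ]
 [-0.974 -0.227  0.001]
 [-0.001 -0.    -1.   ]]
```

View pics/wrist0.png

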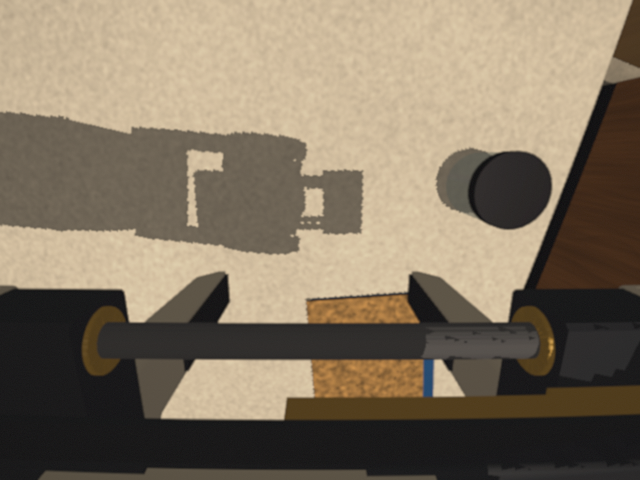

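Knob axis is near (0.581,-0.076) and the stand yaw is about 20°. The ring sits at nominal height, which puts coarse near 0. I'll approach above the knobs with joint 6 wound back, so the ring can be turned in a single grip.

>>> move_arm([
  [0,0,-100,-34.4,-54.8,-12,9.3],
  [0,0,-100,-34.4,-54.8,-12,9.3],
  [0,0,-100,-34.4,-54.8,-12,9.3],
  [0,0,-100,-34.4,-54.8,-12,9.3],
  [0,0,-100,-34.4,-54.8,-12,9.3],
  [0,0,-100,-34.4,-54.8,-12,9.3],
  [0,0,-100,-34.4,-54.8,-12,9.3],
  [0,0,-100,-34.4,-54.8,-12,9.3],
  [0,0,-100,-34.4,-54.8,-12,9.3],
  [0,0,-100,-34.4,-54.8,-12,9.3],
  [0,0,-100,-34.4,-54.8,-12,9.3],
  [0,0,-100,-34.4,-54.8,-12,9.3],
], grip_force=15)

```text
t: 1.35
eef_pos: [0.5413, -0.115, 0.3394]
eef_rot: [3.076, 0.639, -0.0]
contact_force: [1.1, -1.3, -0.3]
opening: 0.093
```

>>> move_arm([
  [0,0,-101,5.2,-2,0,9.3],
  [0,0,-101,5.2,-2,0,9.3],
  [0,0,-101,5.2,-2,0,9.3],
  [0,0,-101,5.2,-2,0,9.3],
  [0,0,-101,5.2,-2,0,9.3],
  [0,0,-101,5.2,-2,0,9.3],
  [0,0,-101,5.2,-2,0,9.3],
  [0,0,-101,5.2,-2,0,9.3],
  [0,0,-101,5.2,-2,0,9.3],
  [0,0,-101,5.2,-2,0,9.3],
  [0,0,-101,5.2,-2,0,9.3],
  [0,0,-101,5.2,-2,0,9.3],
])

```text
t: 2.55
eef_pos: [0.5801, -0.078, 0.3388]
eef_rot: [-1.464, -2.779, 0.0]
contact_force: [0.6, -0.5, -0.0]
opening: 0.093
```

```bash
cat >> h.py <<'E'
def rel(p):
    "shift to world point p in tool axes, cm"
    o=get_obs(); m=R.from_rotvec(o['eef_rot']).as_matrix(); return (m.T@(np.array(p)-o['eef_pos'])*100).round(2)
def yaw():
    m=R.from_rotvec(get_obs()['eef_rot']).as_matrix(); return np.degrees(np.arctan2(m[1,0],m[0,0]))
E
python3 - <<'E'
from h import *
o=get_obs();c=cam('wrist');snap('wrist','w1.png')
print(o['t'],o['eef_pos'],o['q'].round(3),o['contact_force'],yaw(),rel([.581,-.076,.155]))
print(proj(c,[[.581,-.076,.221],[.581,-.076,.17]]))
E
```

```text
2.55 [ 0.58013566 -0.07803974  0.33875422] [-0.213  0.332  1.408  0.     1.402 -2.385] [ 0.56676537 -0.45389109 -0.02578867] 124.77030616963746 [ 0.11  0.19 18.38]
[[320.20729748 241.17041441]
 [319.88559704 228.2566605 ]]
```

View pics/w1.png

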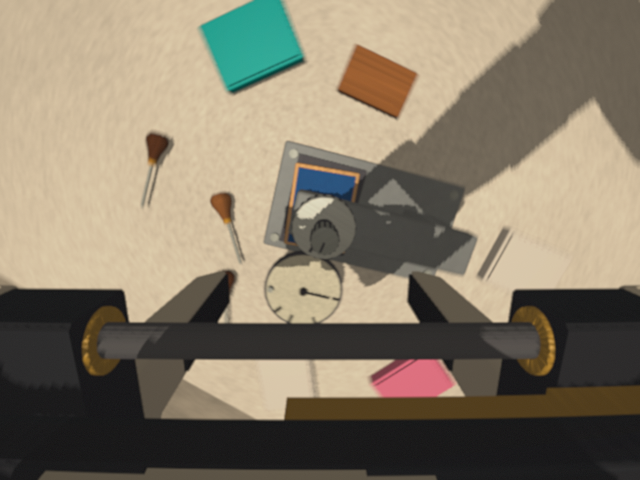

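The wrist view shows the knob top near (323,240) and the ring centre near (323,227). That is about 3 px right of the prediction, so I'll shift about 1 mm and go down around the ring.

>>> move_arm([
  [0,0,0,0.22,0.17,4,9.3],
  [0,0,0,0.22,0.17,8,9.3],
  [0,0,0,0.22,0.17,12,9.3],
  [0,0,0,0.22,0.17,15,9.3],
  [0,0,0,0.22,0.17,17,9.3],
  [0,0,0,0.22,0.17,18.3,9.3],
  [0,0,0,0.22,0.17,18.3,9.3],
])

```text
t: 3.3
eef_pos: [0.5797, -0.0751, 0.1546]
eef_rot: [-1.473, -2.772, 0.001]
contact_force: [-0.4, 0.2, 0.4]
opening: 0.0929
```

>>> move_arm([
  [0,0,0,0,0,0,6],
  [0,0,0,0,0,0,6],
  [0,0,0,0,0,0,6],
  [0,0,0,0,0,0,6],
  [0,0,0,0,0,0,6],
  [0,0,0,0,0,0,6],
  [0,0,0,0,0,0,6],
], grip_force=12)

```text
t: 4.0
eef_pos: [0.5789, -0.0727, 0.1565]
eef_rot: [-1.47, -2.77, -0.003]
contact_force: [-9.2, 15.8, 10.5]
opening: 0.0619
```

```bash
python3 - <<'E'
from h import *
o=get_obs();snap('side','s2.png');snap('wrist','w2.png')
m=R.from_rotvec(o['eef_rot']).as_matrix()
print(o['t'],o['eef_pos'],o['q'].round(3),yaw(),m.T@o['contact_force'],o['torque'])
E
```

```text
4.0 [ 0.57891095 -0.07272947  0.15654945] [-0.206  0.495  1.628  0.004  1.023 -2.374] 124.09218604169291 [ 18.28217354   1.17551722 -10.40972024] [ 2.98060549  1.75900142 -0.08601651]
```

The grip is on (62 mm), but there is an 18 N side load along tool +x. I'll relieve it by 2.7 mm.

>>> move_arm([
  [0,0,0,0.13,0,0,6],
  [0,0,0,0.27,0,0,6],
  [0,0,0,0.27,0,0,6],
])

```text
t: 4.4
eef_pos: [0.5789, -0.0726, 0.1565]
eef_rot: [-1.472, -2.775, -0.001]
contact_force: [-2.0, 4.2, 5.6]
opening: 0.0617
```

```bash
cat >> h.py <<'E'
def st():
    o=get_obs(); m=R.from_rotvec(o['eef_rot']).as_matrix()
    print(round(o['t'],2),o['eef_pos'].round(4),'q6',o['q'][5].round(3),'yaw',yaw().round(2),'Ftool',(m.T@o['contact_force']).round(1),'T',o['torque'].round(2),o['opening'].round(4))
E
python3 -c "
from h import *
st()"
```

```text
Traceback (most recent call last):
  File "h.py", line 34, in st
    print(round(o['t'],2),o['eef_pos'].round(4),'q6',o['q'][5].round(3),'yaw',yaw().round(2),'Ftool',(m.T@o['contact_force']).round(1),'T',o['torque'].round(2),o['opening'].round(4))
                                                                                                                                                                ^^^^^^^^^^^^^^^^^^
AttributeError: 'float' object has no attribute 'round'
```

>>> move_arm([
  [0,0,0,0.07,0,-0.08,6],
  [0,0,8,0.07,0,-0.08,6],
  [0,0,16,0.07,0,-0.08,6],
  [0,0,24,0.07,0,-0.08,6],
  [0,0,32,0.07,0,-0.08,6],
  [0,0,40,0.07,0,-0.08,6],
  [0,0,48,0.07,0,-0.08,6],
  [0,0,48,0.07,0,-0.08,6],
])

```text
t: 5.2
eef_pos: [0.5787, -0.0724, 0.1566]
eef_rot: [2.476, 1.933, 0.001]
contact_force: [2.0, 2.8, -3.4]
opening: 0.0619
```

```bash
sed -i "s/o\['opening'\].round(4)/round(o['opening'],4)/" h.py
python3 -c "
from h import *
st();snap('side','s3.png');snap('wrist','w3.png')
a,b=cv2.imread('pics/s3.png')[200:320,260:420],cv2.imread('pics/w3.png')
cv2.imwrite('pics/c3.png',np.hstack([cv2.resize(a,(400,300),interpolation=3),cv2.resize(b,(400,300))]))"
```

```text
5.2 [ 0.5787 -0.0724  0.1566] q6 -1.531 yaw 75.97 Ftool [3.2 1.2 3.4] T [ 0.79 -0.61 -0.16] 0.0619
```

View pics/c3.png

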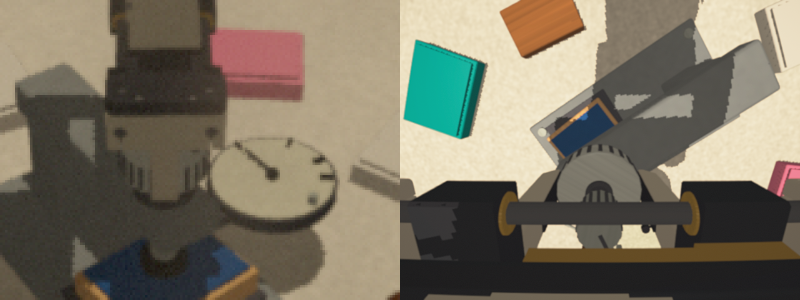

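The side view shows the dial unobstructed, its centre at crop (272,174), with the needle still at 0 and the ring gripped. I'll continue and write a needle reader that rectifies the dial from the side camera.

>>> move_arm([
  [0,0,8,0.04,0,0,6],
  [0,0,16,0.04,0,0,6],
  [0,0,24,0.04,0,0,6],
  [0,0,32,0.04,0,0,6],
  [0,0,40,0.04,0,0,6],
  [0,0,40,0.04,0,0,6],
])

```text
t: 5.9
eef_pos: [0.5789, -0.0722, 0.1566]
eef_rot: [2.986, 0.975, 0.001]
contact_force: [5.3, 1.8, -6.1]
opening: 0.0617
```

```bash
cat >> h.py <<'E'
def dial(im,coarse,yaw0=20,S=300,c='side'):
    "rectified dial, north = stand +y, and the needle angle"
    im=cv2.cvtColor(im,cv2.COLOR_RGB2GRAY) if im.ndim==3 else im
    C=cam(c); z=.0945-.0035*coarse
    ctr=np.array([.6737,-.0422,z]); a=np.radians(yaw0); ex=np.array([np.cos(a),np.sin(a),0]); ey=np.array([-np.sin(a),np.cos(a),0])
    def warp(ctr):
        g=(np.arange(S)-S/2)/S*.11; X,Y=np.meshgrid(g,-g)
        uv=proj(C,ctr+X.reshape(-1,1)*ex+Y.reshape(-1,1)*ey).astype(np.float32).reshape(S,S,2)
        return cv2.remap(im,uv[...,0],uv[...,1],cv2.INTER_CUBIC)
    def prof(w):
        th=np.radians(np.arange(-60,240,1.)); r=np.arange(9,31,1.)/110*S
        return np.array([w[(S/2-r*np.cos(t)).astype(int),(S/2+r*np.sin(t)).astype(int)].mean() for t in th])
    # refine the centre on the dark hub blob (~r 5 mm)
    w=warp(ctr); s=w[S//2-30:S//2+30,S//2-30:S//2+30]; b=cv2.GaussianBlur(s,(0,0),6)
    i=np.unravel_index(b.argmin(),b.shape); d=(np.array(i)-30)/S*.11
    ctr=ctr+d[1]*ex-d[0]*ey; w=warp(ctr); p=prof(w); j=p.argmin(); k=np.arange(max(j-8,0),min(j+9,300)); wt=np.clip(np.median(p)-p[k],0,None)
    return w,np.radians((wt*(k-60)).sum()/wt.sum()),d*1000,p.min()/np.median(p)
E
python3 - <<'E'
from h import *
st(); im=snap('side','s4.png'); L=[]
for f,c in(('side0',0),('s3',.84),('s4',1.53)):
    w,a,d,q=dial(cv2.imread(f'pics/{f}.png')[:,:,::-1].copy(),c); print(f,round(a,3),d.round(1),round(q,2)); L.append(w)
b=cv2.resize(cv2.imread('pics/s4.png',0)[220:340,290:370],(200,300),interpolation=3)
cv2.imwrite('pics/c4.png',np.hstack([cv2.resize(x,(290,290)) for x in (L[0],L[2])]+[b[:290]]))
E
```

```text
5.9 [ 0.5789 -0.0722  0.1566] q6 -0.835 yaw 36.16 Ftool [5.3 1.7 6.1] T [ 0.43 -1.09 -0.16] 0.0617
side0 0.05 [-1.8  1.5] 0.53
s3 0.051 [-1.8  1.5] 0.52
s4 0.05 [-2.2  1.8] 0.41
```

View pics/c4.png

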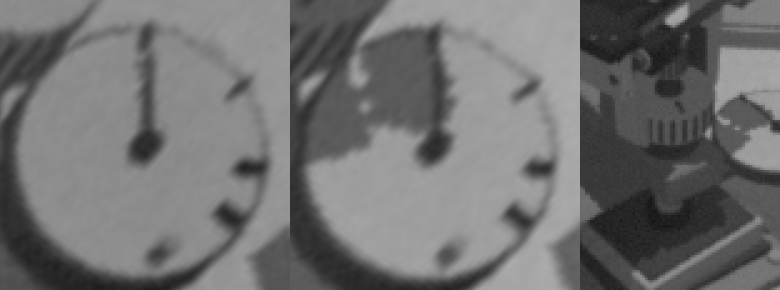

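The reader gives a steady 0.05 offset (needle at rest). The arm's shadow now falls on the dial, so I'll add background removal and go on in small steps.

>>> move_arm([
  [0,0,5,0.08,0,0.08,6],
  [0,0,10,0.08,0,0.08,6],
  [0,0,14,0.08,0,0.08,6],
  [0,0,14,0.08,0,0.08,6],
])

```text
t: 6.35
eef_pos: [0.579, -0.0721, 0.1565]
eef_rot: [3.081, 0.609, -0.001]
contact_force: [-2.8, -1.1, 3.7]
opening: 0.0622
```

```bash
python3 - <<'E'
s=open('h.py').read()
s=s.replace("p=prof(w); j=","p=prof(w); from scipy.ndimage import median_filter as mf; p=p/mf(p,31); j=")
s=s.replace("np.clip(np.median(p)-p[k],0,None)","np.clip(.95-p[k],0,None)").replace("p.min()/np.median(p)","p.min()")
s+='''
def rd(name,coarse):
    st(); w,a,d,q=dial(snap('side',name+'.png'),coarse); print('needle',round(a-.05,3),'q',round(q,2),d.round(1)); return w
'''
open('h.py','w').write(s)
E
python3 - <<'E'
from h import *
rd('s5',1.78)
print(dial(cv2.imread('pics/s4.png')[:,:,::-1].copy(),1.53)[1:])
E
```

```text
6.35 [ 0.579  -0.0721  0.1565] q6 -0.593 yaw 22.35 Ftool [-3.   0.  -3.7] T [-0.23  0.21 -0.1 ] 0.0622
needle -0.006 q 0.79 [-2.2  1.1]
(np.float64(0.04486464339840438), array([-2.2       ,  1.83333333]), np.float64(0.7644829453167299))
```

>>> move_arm([
  [0,0,5,-0.03,0,-0.03,6],
  [0,0,10,-0.03,0,-0.03,6],
  [0,0,14,-0.03,0,-0.03,6],
  [0,0,14,-0.03,0,-0.03,6],
])

```text
t: 6.8
eef_pos: [0.5791, -0.0721, 0.1565]
eef_rot: [3.133, 0.227, 0.0]
contact_force: [0.2, -2.4, 0.9]
opening: 0.0619
```

```bash
python3 -c "
from h import *
rd('s6',2.02)"
```

```text
6.8 [ 0.5791 -0.0721  0.1565] q6 -0.348 yaw 8.3 Ftool [-0.1  2.4 -0.9] T [-0.42 -0.12 -0.08] 0.0619
needle 0.051 q 0.75 [-2.2  0.7]
```

>>> move_arm([
  [0,0,5,0,0,0,6],
  [0,0,9,0,0,0,6],
  [0,0,9,0,0,0,6],
])

```text
t: 7.15
eef_pos: [0.5791, -0.0721, 0.1565]
eef_rot: [3.141, -0.02, 0.001]
contact_force: [0.2, -4.2, 1.3]
opening: 0.062
```

```bash
python3 -c "
from h import *
w=rd('s7',2.18);cv2.imwrite('pics/d7.png',w)"
```

```text
7.15 [ 0.5791 -0.0721  0.1565] q6 -0.19 yaw -0.72 Ftool [ 0.2  4.2 -1.3] T [-0.59 -0.17 -0.16] 0.062
needle 0.012 q 0.75 [-2.9  1.1]
```

Not stirred yet; the readings vary by about ±0.05. I'll keep going.

>>> move_arm([
  [0,0,5,0,0.04,0,6],
  [0,0,10,0,0.04,0,6],
  [0,0,12,0,0.04,0,6],
  [0,0,12,0,0.04,0,6],
])

```text
t: 7.6
eef_pos: [0.5792, -0.0721, 0.1565]
eef_rot: [-3.122, 0.348, -0.001]
contact_force: [1.6, -1.6, 1.4]
opening: 0.0615
```

```bash
python3 -c "
from h import *
w=rd('s8',2.39);cv2.imwrite('pics/d8.png',w)"
```

```text
7.6 [ 0.5792 -0.0721  0.1565] q6 0.018 yaw -12.7 Ftool [ 1.9  1.2 -1.4] T [-0.33 -0.3  -0.12] 0.0615
needle 0.099 q 0.72 [-1.5  0.4]
```

```bash
python3 - <<'E'
s=open('h.py').read()
s=s.replace("i=np.unravel_index(b.argmin(),b.shape);","Y_,X_=np.mgrid[:60,:60]; f=np.clip(np.median(s)*.7-s.astype(float),0,None)*(np.hypot(Y_-25,X_-33)<17); i=((f*Y_).sum()/f.sum(),(f*X_).sum()/f.sum());")
open('h.py','w').write(s)
E
python3 - <<'E'
from h import *
L=[]
for f,c in(('side0',0),('s3',.84),('s4',1.53),('s5',1.78),('s6',2.02),('s7',2.18),('s8',2.39)):
    r=dial(cv2.imread(f'pics/{f}.png')[:,:,::-1].copy(),c); print(f,round(r[1],3),r[2].round(1),round(r[3],2));L.append(r[0])
cv2.imwrite('pics/c8.png',np.hstack([cv2.resize(x,(260,260)) for x in L[-3:]]))
E
```

```text
side0 0.052 [-1.8  1.4] 0.7
s3 0.051 [-1.6  1.4] 0.7
s4 0.063 [-1.8  1.5] 0.76
s5 0.038 [-1.3  1.2] 0.78
s6 0.087 [-1.4  1. ] 0.75
s7 0.072 [-1.8  0.9] 0.75
s8 0.127 [-1.2  0.8] 0.71
```

View pics/c8.png

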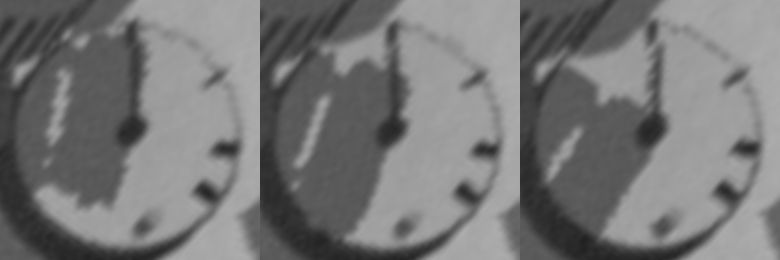

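The needle is still at the 0 tick in all three. In the last it may be only a hair clockwise, so I'll use smaller steps.

>>> move_arm([
  [0,0,4,0,0,0,6],
  [0,0,7,0,0,0,6],
  [0,0,7,0,0,0,6],
])

```text
t: 7.95
eef_pos: [0.5792, -0.0721, 0.1565]
eef_rot: [-3.095, 0.539, -0.001]
contact_force: [1.8, -2.3, 2.4]
opening: 0.0619
```

```bash
python3 -c "
from h import *
w=rd('s9',2.51);cv2.imwrite('pics/d9.png',w)"
```

```text
7.95 [ 0.5792 -0.0721  0.1565] q6 0.141 yaw -19.77 Ftool [ 2.4  1.6 -2.4] T [-0.33 -0.35 -0.13] 0.0619
needle 0.455 q 0.64 [-1.2  1.1]
```

The needle is at about 0.45, so it has stirred and is well below 1.0. Letting go of the ring and rising clear.

>>> move_arm([
  [0,0,0,0,0,0,7],
  [0,0,0,0,0,0,8],
  [0,0,0,0,0,0,9.3],
  [0,0,0,0,0,0,9.3],
  [0,0,0,0,0,0,9.3],
  [0,0,0,0,0,-2,9.3],
  [0,0,0,0,0,-5,9.3],
  [0,0,0,0,0,-9,9.3],
  [0,0,0,0,0,-9,9.3],
])

```text
t: 8.9
eef_pos: [0.5809, -0.0724, 0.2515]
eef_rot: [3.094, -0.542, 0.013]
contact_force: [0.5, -0.1, -0.9]
opening: 0.0929
```

```bash
python3 -c "
from h import *
w=rd('s10',2.51);snap('wrist','w10.png')
b=cv2.imread('pics/w10.png',0); s=cv2.imread('pics/s10.png',0)[215:315,290:390]
cv2.imwrite('pics/c10.png',np.hstack([cv2.resize(w,(260,260)),cv2.resize(s,(260,260),interpolation=3),cv2.resize(b[:400],(270,260))]))
c=cam('wrist');print(proj(c,[[.5791,-.0721,.208],[.5791,-.0721,.17]]))
"
```

```text
8.9 [ 0.5809 -0.0724  0.2515] q6 0.143 yaw -19.87 Ftool [ 0.5 -0.1  0.9] T [-0.04 -0.07 -0.04] 0.0929
needle 0.42 q 0.65 [-1.4  1.9]
[[317.4263646  269.74798414]
 [317.45653908 252.13232893]]
```

View pics/c10.png

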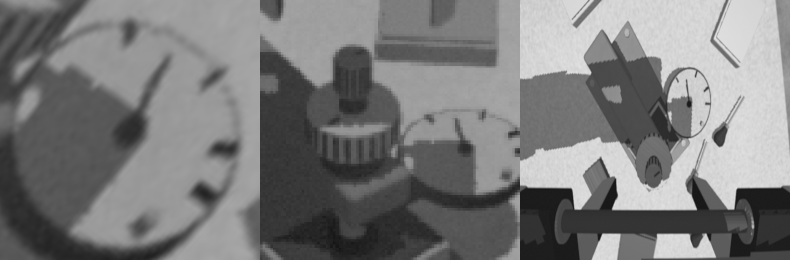

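The needle stays at about 0.43 after release; the ring is free and the knob top is near side pixel (326,235), about 9 mm lower than before. Next is the fine knob, with joint 6 wound back first.

>>> move_arm([
  [0,0,-8,-0.18,0.03,0,7],
  [0,0,-16,-0.18,0.03,0,6],
  [0,0,-24,-0.18,0.03,0,6],
  [0,0,-32,-0.18,0.03,0,6],
  [0,0,-40,-0.18,0.03,0,6],
  [0,0,-48,-0.18,0.03,0,6],
  [0,0,-56,-0.18,0.03,0,6],
  [0,0,-60,-0.18,0.03,1,6],
  [0,0,-60,-0.18,0.03,3,6],
  [0,0,-60,-0.18,0.03,5,6],
  [0,0,-60,-0.18,0.03,5.85,6],
  [0,0,-60,-0.18,0.03,5.85,6],
])

```text
t: 10.2
eef_pos: [0.5762, -0.0716, 0.186]
eef_rot: [-2.949, -1.077, 0.005]
contact_force: [0.0, -0.0, 0.1]
opening: 0.0599
```

```bash
python3 -c "
from h import *
w=rd('s11',2.51);print(rel([.5791,-.0721,.193]))
"
```

```text
10.2 [ 0.5762 -0.0716  0.186 ] q6 -0.904 yaw 40.11 Ftool [-0.   0.1 -0.1] T [-0.02 -0.17 -0.02] 0.0599
needle 0.438 q 0.65 [-1.6  1.6]
[ 0.15  0.18 -0.58]
```

>>> move_arm([
  [0,0,0,0.15,0.18,-0.6,6],
  [0,0,0,0.15,0.18,-0.6,6],
  [0,0,0,0.15,0.18,-0.6,6],
])

```text
t: 10.55
eef_pos: [0.5799, -0.0723, 0.1947]
eef_rot: [2.95, 1.077, 0.002]
contact_force: [-0.0, -0.5, 0.1]
opening: 0.0599
```

```bash
python3 -c "
from h import *
st();print(rel([.5791,-.0721,.193]),get_obs()['joint_velocities'].round(3))
"
```

```text
10.55 [ 0.5799 -0.0723  0.1947] q6 -0.904 yaw 40.11 Ftool [-0.4  0.4 -0.1] T [-0.03 -0.17  0.01] 0.0599
[-0.05 -0.07  0.17] [ 0.     0.005  0.01  -0.001 -0.004  0.   ]
```

>>> move_arm([
  [0,0,0,-0.05,-0.07,0.1,4],
  [0,0,0,-0.05,-0.07,0.1,2.2],
  [0,0,0,-0.05,-0.07,0.1,2.2],
  [0,0,0,-0.05,-0.07,0.1,2.2],
  [0,0,0,-0.05,-0.07,0.1,2.2],
  [0,0,0,-0.05,-0.07,0.1,2.2],
  [0,0,0,-0.05,-0.07,0.1,2.2],
], grip_force=10)

```text
t: 11.25
eef_pos: [0.5787, -0.0719, 0.1929]
eef_rot: [2.951, 1.077, 0.0]
contact_force: [-0.2, 0.1, 0.5]
opening: 0.024
```

```bash
python3 -c "
from h import *
rd('s12',2.51)
"
```

```text
11.25 [ 0.5787 -0.0719  0.1929] q6 -0.904 yaw 40.11 Ftool [-0.1 -0.2 -0.5] T [ 0.06 -0.21 -0.02] 0.024
needle 0.439 q 0.68 [-1.6  1.5]
```

Gripped at 24.0 mm with almost no side load. Turning 70°, which should bring the needle to about 1.29.

>>> move_arm([
  [0,0,7,0,0,0,2.2],
  [0,0,14,0,0,0,2.2],
  [0,0,21,0,0,0,2.2],
  [0,0,28,0,0,0,2.2],
  [0,0,35,0,0,0,2.2],
  [0,0,42,0,0,0,2.2],
  [0,0,49,0,0,0,2.2],
  [0,0,56,0,0,0,2.2],
  [0,0,63,0,0,0,2.2],
  [0,0,70,0,0,0,2.2],
  [0,0,70,0,0,0,2.2],
])

```text
t: 12.4
eef_pos: [0.5793, -0.0719, 0.1929]
eef_rot: [-3.034, 0.813, -0.003]
contact_force: [5.5, 1.3, -3.8]
opening: 0.0238
```

```bash
python3 -c "
from h import *
rd('s13',2.51)
"
```

```text
12.4 [ 0.5793 -0.0719  0.1929] q6 0.32 yaw -30.0 Ftool [ 4.1 -3.9  3.9] T [ 0.16 -0.98 -0.03] 0.0238
needle 1.218 q 0.63 [-1.   1.3]
```

>>> move_arm([
  [0,0,7,0.05,-0.05,0.05,2.2],
  [0,0,14,0.05,-0.05,0.05,2.2],
  [0,0,21,0.05,-0.05,0.05,2.2],
  [0,0,28,0.05,-0.05,0.05,2.2],
  [0,0,35,0.05,-0.05,0.05,2.2],
  [0,0,42,0.05,-0.05,0.05,2.2],
  [0,0,48,0.05,-0.05,0.05,2.2],
  [0,0,48,0.05,-0.05,0.05,2.2],
])

```text
t: 13.25
eef_pos: [0.5797, -0.0722, 0.1928]
eef_rot: [-2.445, 1.973, -0.002]
contact_force: [1.9, -2.9, 2.3]
opening: 0.0239
```

```bash
python3 -c "
from h import *
w=rd('s14',2.51);a=snap('wrist','w14.png')
cv2.imwrite('pics/c14.png',np.hstack([cv2.resize(w,(350,350)),cv2.resize(cv2.cvtColor(a,7),(440,350))]))
"
```

```text
13.25 [ 0.5797 -0.0722  0.1928] q6 1.155 yaw -77.81 Ftool [ 3.3 -1.2 -2.3] T [-0.44 -0.35  0.01] 0.0239
needle 1.795 q 0.72 [-0.5  1.3]
```

View pics/c14.png

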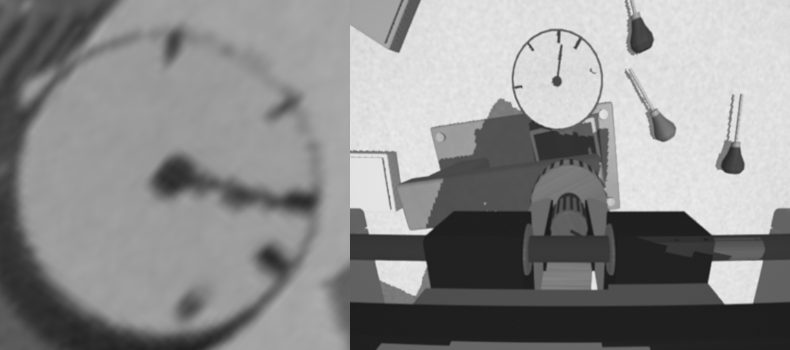

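The needle has just passed the first long tick: in the wrist crop the needle points to (561,45) and the tick is at (558,36). That is about 1.8, so I'll add 15° to reach about 2.0.

>>> move_arm([
  [0,0,5,0.03,0,0,2.2],
  [0,0,10,0.03,0,0,2.2],
  [0,0,15,0.03,0,0,2.2],
  [0,0,15,0.03,0,0,2.2],
])

```text
t: 13.75
eef_pos: [0.5797, -0.0724, 0.1928]
eef_rot: [-2.167, 2.274, -0.002]
contact_force: [2.3, -3.5, 4.7]
opening: 0.0235
```

```bash
python3 -c "
from h import *
w=rd('s15',2.51)
"
```

```text
13.75 [ 0.5797 -0.0724  0.1928] q6 1.416 yaw -92.77 Ftool [ 3.3 -2.5 -4.7] T [-0.49 -0.33  0.02] 0.0235
needle 1.98 q 0.73 [-0.4  1.1]
```

>>> move_arm([
  [0,0,0,0,0,0,3],
  [0,0,0,0,0,0,4],
  [0,0,0,0,0,0,5],
  [0,0,0,0,0,0,6],
  [0,0,0,0,0,0,6],
  [0,0,0,0,0,-2,6],
  [0,0,0,0,0,-5,6],
  [0,0,0,0,0,-9,6],
  [0,0,0,0,0,-12,6],
  [0,0,0,0,0,-12,6],
])

```text
t: 14.8
eef_pos: [0.5807, -0.0723, 0.3167]
eef_rot: [-2.162, 2.273, -0.009]
contact_force: [0.6, -0.6, 0.3]
opening: 0.0602
```

```bash
python3 -c "
from h import *
w=rd('s16',2.51);a=snap('wrist','w16.png');t=snap('top','t16.png')
g=lambda x:cv2.cvtColor(x,7)
cv2.imwrite('pics/c16.png',np.hstack([cv2.resize(w,(260,260)),cv2.resize(g(a)[:330,60:],(300,260)),cv2.resize(g(t)[120:380,170:470],(240,260))]))
"
```

```text
14.8 [ 0.5807 -0.0723  0.3167] q6 1.417 yaw -92.87 Ftool [ 0.6 -0.6 -0.3] T [ 0.03 -0.05 -0.  ] 0.0602
needle 1.949 q 0.74 [-0.4  1.1]
```

View pics/c16.png

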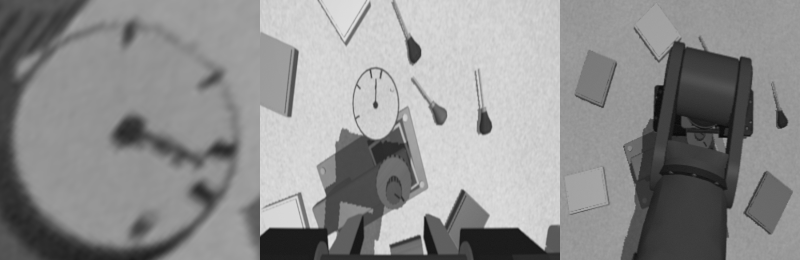

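The needle stands midway between the pair of long ticks in both the rectified side view and the wrist view. The gripper is clear, so I'm handing in.

```bash
python3 -c "
from h import *
rd('s17',2.51);finish_job()
"
```

```text
14.95 [ 0.579  -0.072   0.3113] q6 1.418 yaw -92.88 Ftool [ 0.3 -0.7  0.7] T [ 0.04  0.02 -0.01] 0.0599
needle 1.947 q 0.74 [-0.3  1.1]
the job is handed in; nothing more can be done
```

The lino block is clamped and the job is handed in, at about 15 s of the 67 s allowed. `finish_job` gives no verdict, so this rests on my own readings.

- **Coarse ring:** I turned it about 2.5 rad clockwise in a single grip. I stopped with the needle at about 0.45, below the first single tick, and let go. It still read about 0.43 after release.
- **Fine knob:** I turned it about 2.3 rad clockwise, then released it and lifted clear. The last readings after release were about 1.95, between the long ticks at 1.75 and 2.25. The wrist picture also shows the needle between them. The highest reading was 1.98, well short of the pin.
- **Readings that disagreed:**
  - The cameras put the knob axis about 3–4 mm from where the ring grip showed it. That gave an 18 N side load on the first close, which I relieved straight away.
  - The needle readings varied by up to about 0.1 rad while the arm's shadow lay on the dial.
- **Loose things:** I saw no sign that the block, gravers or offcut moved. I checked them only by eye in the last pictures and did not measure them. The arm hid much of the top view, and little of the block and offcut could be seen.

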